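# Park the carriers against the rail's end stop

### The job

Four loose carriers stand in a row, touching, in the channel of the rail on the lab bench. With the fingertips push the row from behind, as one train that stays together, along the rail until the front carrier is against the tall end stop and all four are packed up tight behind it, then move the hand away. Slide the carriers only, do not lift, tip or carry any of them, and leave the bottle, the screwdriver and the dish where they are.

Things in the scene. Friction and masses are not known exactly. Their poses are not given: they have to be found in the camera images.
- rail: Fixed straight rail of grey-anodised aluminium, 64 mm wide (its x) and 374 mm long (its y), with a flat-floored channel along its y: floor 22 mm above the bench, 44 mm wide between two side guides that are 350 mm long and rise 8 mm above the floor (tops 30 mm above the bench). Small clamp feet beside the rail, 53 mm out from its centre line, are under 11 mm high. Origin: middle of the rail, at bench height. It lies roughly across the robot's front; its position and yaw vary.
- end_stop: Fixed tall steel end stop that closes one end of the channel (which end varies): 64 mm across the rail, 12 mm thick along the rail, 45 mm high above the channel floor. Origin: centre of its underside, at the floor's height, so its face towards the carriers is 6 mm from the origin along the rail.
- end_plate: Fixed low grey end plate at the rail's other, open end: 64 mm across, 12 mm along the rail, only 4 mm high above the channel floor. Origin: centre of its underside.
- carrier_post: Post carrier. Its aluminium foot is a block 42 mm across the rail, 36 mm along the rail and 28 mm high; on it stands a plain upright steel post 20 mm in diameter with a small sideways thumbscrew, top 58 mm above the underside. Mass about 130 g (varies). Origin: centre of the foot's underside (z = 22 mm when in the rail), axes parallel to the rail's at the start. It lies loose in the channel, free to slide. The four carriers' order in the row varies.
- carrier_lens: Lens carrier. Its aluminium foot is a block 42 mm across the rail, 36 mm along the rail and 28 mm high; on it an upright dark ring with a glass lens, 32 mm in diameter and 8 mm thick, top 60 mm above the underside. Mass about 130 g (varies). Origin: centre of the foot's underside (z = 22 mm when in the rail), axes parallel to the rail's at the start. It lies loose in the channel, free to slide. The four carriers' order in the row varies.
- carrier_vee: Vee carrier. Its aluminium foot is a block 42 mm across the rail, 36 mm along the rail and 28 mm high; on it two slanting aluminium strips form a V groove along the rail, top about 44 mm above the underside. Mass about 130 g (varies). Origin: centre of the foot's underside (z = 22 mm when in the rail), axes parallel to the rail's at the start. It lies loose in the channel, free to slide. The four carriers' order in the row varies.
- carrier_clamp: Clamp carrier. Its aluminium foot is a block 42 mm across the rail, 36 mm along the rail and 28 mm high; on it a flat steel clamp plate and a dark round knob 22 mm in diameter, top 52 mm above the underside. Mass about 130 g (varies). Origin: centre of the foot's underside (z = 22 mm when in the rail), axes parallel to the rail's at the start. It lies loose in the channel, free to slide. The four carriers' order in the row varies.
- bottle: Loose small bottle of amber glass, 42 mm in diameter, 85 mm high, standing on the bench beside the rail, on the robot's side. Origin: centre of its underside. Leave alone.
- screwdriver: Loose screwdriver, 160 mm long, lying on the bench about parallel to the rail, on its far side. Origin: under its middle, at bench height. Leave alone.
- dish: Loose white ceramic dish, 60 mm in diameter, 30 mm high, standing on the bench beside the rail on the far side. Origin: centre of its underside. Leave alone.

How it is judged:
By the outcome, as a careful person would: the job done as asked, in the order asked, and still so for the second after the job is handed in, with the robot touching nothing.
It also fails if it takes over 38 s, if anything falls off the work surface, if the arm or the gripper's body presses on something with over 40 N, if the wrist force passes 120 N, or if a joint passes its speed limit or range.

### The arm

A 7-joint arm with a two-finger parallel gripper is mounted at the origin on the work surface. World frame = base frame: x ahead of the robot, y to its left, z up, the work surface at z = 0. Lengths are in m, angles in rad, forces in N, time in s.
With the tool pointing down it reaches from about 0.4 to 0.9 m from the base axis. Payload 5.6 kg.
Tool frame: the origin (TCP) lies midway between the tips of the shut fingers; the grasp point (between the pads) lies 19 mm behind it; z points along the fingers, y is the line along which they close (so a half turn about z gives the same grasp; the last joint's range is limited). The gripper opens to 92 mm and grips with 3 to 60 N. Pads are 20 mm wide; open, the fingers measure 128 mm over their backs; the gripper's body (75 mm by 189 mm) begins 69 mm behind the grasp point.
Start: joints at [-0.043, 0.468, -0.012, 1.603, 0.006, 1.071, -0.056], TCP at [0.65, -0, 0.215] pointing down, gripper open.
Joint ranges: [-2.53, 2.53], [-0.31, 2.02], [-1.57, 1.55], [0.28, 2.44], [-1.29, 4.43], [0.15, 1.84], [-2.92, 2.92]. Speed limits (rad/s): [2.57, 2.57, 3.14, 3.14, 3.14, 3.14, 3.14].

### API

Orientations are given as a 3x3 rotation matrix whose columns are the frame's x, y, z axes.
In Python, from station import env, effector, solver, viewer, workorder, search_frame, tip_of gives the robot as it stands. Calls block until the motion is done:
- env.reach(position, orientation): joint-space move of the TCP to a pose.
- env.movel(position, frame=None, rate=0.15): straight line of the TCP; frame=None keeps the orientation; rate is the mean speed in m/s.
- env.goto_joints(angles): joint-space move.
- effector.release() and effector.grasp(squeeze=None): open the fingers fully, or close them until they stop; squeeze is the grip in N (None keeps the last).
- env.pause(seconds).
- solver.inverse_kinematics(position, orientation): joint angles nearest the present ones, or None.
- env.sense(): the state.
- viewer.read_camera(name): name is "scene" or "side" or "wrist"; returns (picture, depth): 384x512x3 uint8, red, green, blue; 384x512 float32, m along the optical axis (not along the pixel's ray), 0 where there is no reading.
- viewer.camera_info(name): a dict with "intrinsics" (3x3 intrinsics, pixels), "eye" and "rotation" of the camera in the world; the wrist camera has in their place "T_tool_cam" (4x4, takes a point from camera to tool coordinates, whose origin is the TCP and whose axes are the flange's). Camera axes: x right, y up, looking along -z (the intrinsics and any distortion apply to the point x, -y, -z); pixel columns grow to the right and rows downward; lengths in m; the calibration is good to about 2 mm. The wrist camera is an equidistant fisheye: a pixel r from the principal point sees the ray r / f radians off the axis. A picture is of the moment at which its call begins: read the wrist's pose just before it. camera_info takes no time and is no camera call.
A pose or a line that the arm cannot do raises env.PlanningError and nothing moves.
- workorder.finish_job(): hands the job in; it is judged then, once.
Trained networks look in the newest picture that a camera, given by its name, has taken for a name from the list of things; names that differ only in an ending like _2 or _b are one class to them, and where a whole thing is asked for, a point or a joint stands for the part that bears it (a point fixed in the world has none). Each returns a list of dicts, best first, with "score" (0 to 1); they miss things now and then, are a little off and sometimes report something else, mostly with a low value. They report only what shows in the picture. A call takes as long as a camera call.
- search_frame(camera, name): "at" ([x, y, z] in m, in world coordinates, good to about 4 mm: the middle of the surface that is visible of it).
- tip_of(camera, name): "at" ([x, y, z] in m, in world coordinates, good to about 4 mm: a listed point, or the origin of a listed thing).
The state is a dict: "t": time; "joint_positions": joint angles; "joint_velocities": joint speeds; "tau": joint torques, N m; "ee_pos": TCP position; "tcp_rot": TCP orientation; "wrist_force": force on the tool from outside, world axes, zero at the start; "moment": the same for the moment, N m; "gripper_width": finger opening in m; "grasp_force": force on a finger pad.
Only numpy, scipy, OpenCV 4.12 (cv2) and the standard library are available. Lean on these libraries where they do the work, as an engineer would, in place of code of your own. Each camera call takes 0.05 s, during which the arm holds its last target. There are 200 camera calls.

## Working session

There is one attempt and no reset: what is moved stays moved. The work goes in short steps, each a Python script; the robot and the scene stay as the last script left them, time stands still between calls to the robot, and variables do not carry over. Pictures are saved under pics/ and viewed, at most 10 in all, crops included, and the job is handed in when it is done.

```bash
mkdir -p pics
python3 - <<'E'
from station import *
import cv2
for c in("scene","side"):
    p,d=viewer.read_camera(c); cv2.imwrite(f"pics/{c}0.png",p[:,:,::-1])
    for n in("rail","end_stop","end_plate","carrier_post","carrier_lens","carrier_vee","carrier_clamp","bottle","dish","screwdriver"):
        r=tip_of(c,n); print(c,n,[( [round(float(v),4) for v in q["at"]],round(q["score"],2)) for q in r[:2]])
print(env.sense()["t"], env.sense()["tcp_rot"])
E
```

```text
scene rail [([0.5325, 0.0463, 0.0025], 0.57)]
scene end_stop [([0.5049, -0.1373, 0.0197], 0.83)]
scene end_plate [([0.5641, 0.2227, 0.0219], 0.53)]
scene carrier_post [([0.5273, -0.004, 0.0258], 0.6)]
scene carrier_lens [([0.5356, 0.0337, 0.0182], 0.65)]
scene carrier_vee [([0.5464, 0.1057, 0.0231], 0.61)]
scene carrier_clamp [([0.5429, 0.0626, 0.0244], 0.9)]
scene bottle [([0.4314, 0.1876, -0.0027], 0.68)]
scene dish [([0.648, -0.0586, -0.0022], 0.75)]
scene screwdriver [([0.5058, -0.134, 0.0204], 0.74), ([0.6691, 0.1259, 0.0018], 0.58)]
side rail [([0.5379, 0.0393, 0.0007], 0.7)]
side end_stop [([0.5066, -0.1373, 0.0238], 0.94), ([0.429, 0.1844, 0.0], 0.69)]
side end_plate [([0.5704, 0.2195, 0.0242], 0.45)]
side carrier_post [([0.5276, -0.0092, 0.0217], 0.64), ([0.5426, 0.0617, 0.0201], 0.58)]
side carrier_lens [([0.5321, 0.0294, 0.0218], 0.82)]
side carrier_vee [([0.5497, 0.0966, 0.0229], 0.54)]
side carrier_clamp [([0.54, 0.0614, 0.0195], 0.49)]
side bottle [([0.4314, 0.184, -0.0016], 0.88)]
side dish [([0.6517, -0.0601, -0.0011], 0.87)]
side screwdriver [([0.6719, 0.1313, 0.0008], 0.8)]
1.1 [[ 2.68129564e-05  9.99999999e-01 -2.47814875e-05]
 [ 9.99999999e-01 -2.68135240e-05 -2.29007848e-05]
 [-2.29014492e-05 -2.47808734e-05 -9.99999999e-01]]
```

View pics/scene0.png

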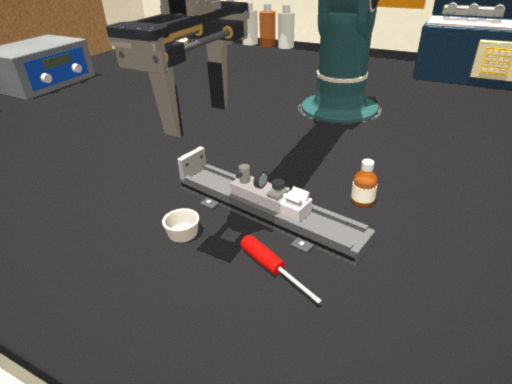

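View pics/side0.png

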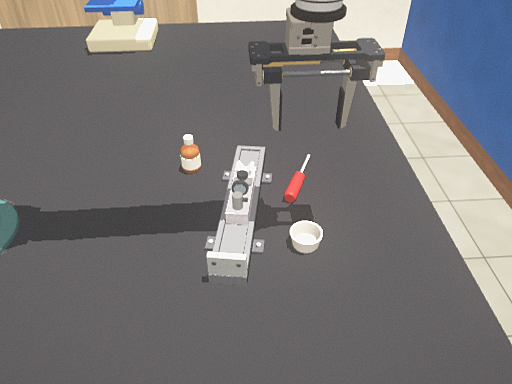

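The scene picture shows the row as post (245,172), lens (262,182), clamp (279,190), vee (297,202). The tall stop is at (192,162) on the -y side and the open end is near (360,240). I'll push on the vee carrier towards -y, with the fingers shut and across the rail.

```bash
cat > h.py <<'E'
from station import *
import numpy as np, cv2
S=np.array([.506,-.1373]); P=np.array([.5672,.2211])
d=(P-S)/np.linalg.norm(P-S)
R=np.array([[d[0],d[1],0],[d[1],-d[0],0],[0,0,-1.]])
def at(s,z): return np.r_[S+d*s,z]
def st():
    q=env.sense(); p=q["ee_pos"]
    return round(q["t"],2),round(float((p[:2]-S)@d),4),round(float(p[2]),4),round(float(q["wrist_force"][:2]@d),2),np.round(q["wrist_force"],1)
def shot(c,n): cv2.imwrite(f"pics/{n}.png",viewer.read_camera(c)[0][:,:,::-1])
E
python3 - <<'E'
from h import *
effector.grasp(10)
env.reach(at(.305,.13),R); print(st())
env.movel(at(.305,.036),R,.1); print(st())
p=viewer.read_camera("scene")[0]; cv2.imwrite("pics/s1.png",cv2.resize(p[120:280,150:400,::-1],None,fx=3,fy=3))
shot("wrist","w1"); print(env.sense()["gripper_width"])
E
```

```text
(3.27, 0.3041, 0.1307, -0.88, array([ 0.4, -1. ,  0.3]))
(4.37, 0.3053, 0.0366, 0.62, array([-0.2,  0.7,  0.2]))
0.0004068225232608007
```

View pics/s1.png

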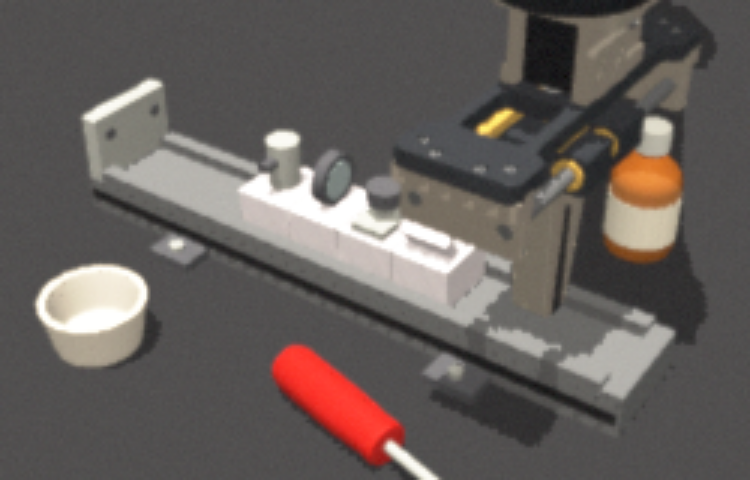

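View pics/w1.png

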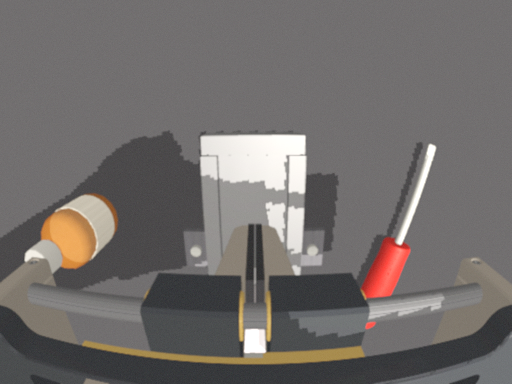

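The scene crop shows the shut fingers at about (540,280), in the channel behind the vee carrier with a gap of roughly 30 mm. The wrist view shows them at column 255, centred between the guides at 217 and 290. Next I push, slowly at first contact.

Run:
```python
from h import *
env.movel(at(.285,.036),R,.05); print(st())
env.movel(at(.255,.036),R,.02); print(st())
env.movel(at(.172,.036),R,.03); print(st())
p=viewer.read_camera("scene")[0]; cv2.imwrite("pics/s2.png",cv2.resize(p[120:280,150:400,::-1],None,fx=3,fy=3))
```

```text
(5.02, 0.2847, 0.0361, 0.04, array([-0.4,  0.1, -0.3]))
(6.67, 0.255, 0.036, 2.78, array([ 0.7,  2.7, -1.2]))
(9.58, 0.1721, 0.036, 2.44, array([0.4, 2.4, 0. ]))
```

View pics/s2.png

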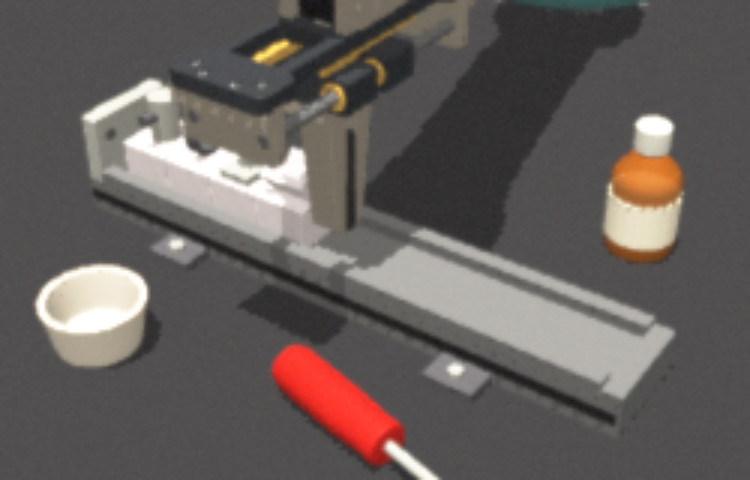

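The train is together, about 10 mm short of the stop; the post carrier's front is at about (130,150). I'll go on in small steps until the force rises.

Run:
```python
from h import *
s=.172
while s>.145:
    s-=.0015
    env.movel(at(s,.036),R,.02); q=st(); print(q)
    if q[3]>12 or q[0]>25: break
env.pause(.2); print(st())
env.movel(at(s+.006,.036),R,.02)
env.movel(at(s+.05,.036),R,.1)
env.movel(at(s+.05,.17),R,.15)
env.movel(at(.36,.25),R,.3); print(st())
p=viewer.read_camera("scene")[0]; cv2.imwrite("pics/s3.png",cv2.resize(p[120:280,150:400,::-1],None,fx=3,fy=3))
p=viewer.read_camera("side")[0]; cv2.imwrite("pics/d3.png",cv2.resize(p[130:290,150:350,::-1],None,fx=3.7,fy=3.7,interpolation=2))
```

```text
(9.88, 0.1702, 0.036, 2.15, array([ 0.4,  2.1, -1. ]))
(10.13, 0.1687, 0.036, 1.29, array([ 0.3,  1.3, -0.3]))
(10.38, 0.1672, 0.036, 2.15, array([ 0.5,  2.1, -0.1]))
(10.63, 0.1657, 0.036, 1.72, array([ 0.7,  1.6, -0.1]))
(10.88, 0.1643, 0.036, 2.0, array([ 1. ,  1.9, -0.3]))
(11.13, 0.1628, 0.036, 1.65, array([ 0.8,  1.5, -1. ]))
(11.38, 0.1613, 0.036, 2.35, array([0. , 2.4, 0.3]))
(11.63, 0.1607, 0.036, 4.77, array([ 0. ,  4.8, -1.3]))
(11.88, 0.1606, 0.0361, 8.36, array([ 1.6,  8.2, -1.7]))
(12.13, 0.1606, 0.0362, 11.08, array([ 0.7, 11.1, -1.6]))
(12.38, 0.1605, 0.0363, 13.59, array([ 1.4, 13.5, -1.1]))
(12.58, 0.1605, 0.0363, 13.85, array([ 1.6, 13.8, -1.4]))
(15.4, 0.358, 0.2484, -0.19, array([ 0.5, -0.3,  0.4]))
```

View pics/s3.png

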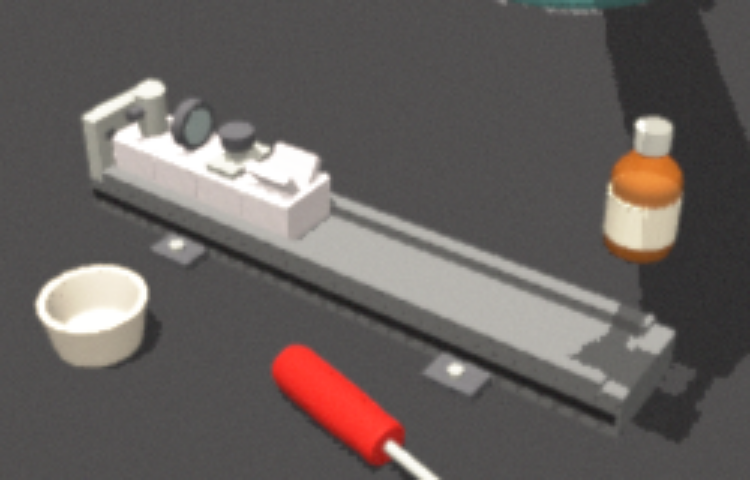

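View pics/d3.png

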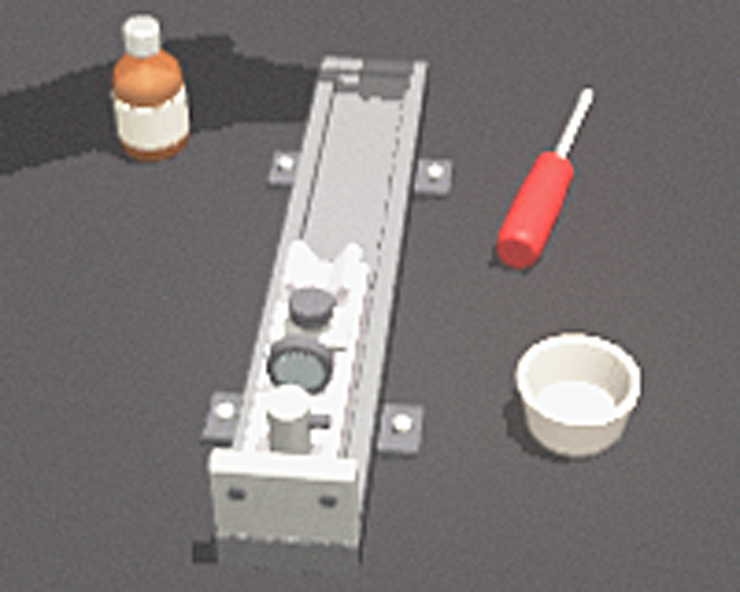

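Both pictures show all four carriers packed against the stop with no gaps: front at (115,150) and rear at (325,190) in the scene crop. The bottle, dish and screwdriver have not moved. The hand stopped at s = 0.1605, where 0.160 was predicted for a fully packed row, and the force rose to 14 N there.

```bash
python3 -c "
from station import workorder
print(workorder.finish_job())"
```

```text
the job is handed in; nothing more can be done
None
```

The four carriers were pushed as one train and are packed tight against the end stop; the hand is clear, the bottle, screwdriver and dish are where they were, and the job is handed in at about 15.5 s.

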